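Wind the coil-winder bobbin back to its start notch

ROBOT

A 6-joint arm with a two-finger parallel gripper is mounted at the origin on the work surface. World frame = base frame: x ahead of the robot, y to its left, z up, the work surface at z = 0. Lengths are in m, angles in rad, forces in N, time in s.
With the tool pointing down it reaches from about 0.3 to 0.875 m from the base axis. Payload 6.4 kg.
Tool frame: the origin (TCP) lies between the finger pads; the fingertips stand 19 mm ahead of it and the grasp point (between the pads) is the TCP; z points along the fingers, y is the direction in which the jaws open and shut (so a half turn about z gives the same grasp; the last joint's range is limited). The gripper opens to 85 mm and grips with 20 to 120 N. Pads are 22 mm wide; open, the fingers measure 114 mm over their backs; the gripper's body (76 mm by 85 mm) begins 54 mm behind the grasp point. The pads swing forward as they close: fully open they stand 13 mm farther back than shut.
Start: joints at [-1.42, 0.181, 1.607, -0, 1.354, -0.206], TCP at [0.201, -0.539, 0.25] pointing down, gripper open.
Joint ranges: [-2.99, 2.99], [-0.89, 2.07], [0.3, 2.58], [-1.14, 4.28], [0, 2.63], [-3.12, 3.12]. Speed limits (rad/s): [2.57, 2.57, 3.01, 3.14, 3.14, 3.14].

INTERFACE

Orientations are given as a unit quaternion [w, x, y, z].
In Python, from bench import * gives the robot as it stands.
- The arm moves only by the tool apply_moves, never from a script. Its argument "moves" is a list that holds one entry, the list of rows, each a list of 7 numbers: the shift along the tool's x, y, z in cm, then the turn, a rotation vector about the tool's x, y, z in rad, then the opening, from 0 (shut) to 1 (fully open). A call has 1 to 8 rows; each row is the pose to reach, as a shift and turn from the pose commanded when the call began, along the tool's axes at that moment; what a row does not reach only later rows make up. A row lasts 1/10 s, in which the tool goes at most 50 mm and 8.59 degrees, less where a joint would pass 70% of its speed; a pose out of reach is approached as far as the arm can. A call with a gripper value outside its range is refused whole. The fingers move at their own pace and stop on an object; the grip force is fixed at half the most. Time passes only in rows, so rows that repeat a pose let the fingers close. It gives the time, the measured TCP pose, the force and the opening at its end, in the units of the state.
- get_obs(): the state, without advancing time (a new reading comes with each control period).
- camera(name): name is "scene" or "side" or "wrist"; returns the picture (384x512x3 uint8, red, green, blue); there is no depth.
- get_calibration(name): a dict with "vertical_fov" (degrees; the focal length in pixels is half the picture's height over the tangent of half this angle, whatever the lens; pixels are square), "cx", "cy" (the principal point, pixels), "k1" (the pictures are not rectified: a ray, as slopes to the right and down, at radius r is drawn at 1 + k1 r^2 times it, then the intrinsics apply), "R" (3x3) and "t" (3): a world point X has camera coordinates R X + t. Camera axes: x right, y down, z forward; pixel columns grow to the right and rows downward; lengths in m; the calibration is good to about 2 mm. A picture is of the moment at which its call begins: read the wrist's pose just before it. get_calibration takes no time and is no camera call; for the wrist camera it gives the pose at the moment of the call.
- hand_in(): hands the job in, once; it reports no verdict.
The state is a dict: "time_s": time; "q": joint angles; "dq": joint speeds; "joint_efforts": joint torques, N m; "eef_pos": TCP position; "eef_rot": TCP orientation; "wrist_force": force on the tool from outside, world axes, zero at the start; "torque": the same for the moment, N m; "opening": opening from 0.0 (shut) to 1.0 (fully open).
Only numpy, scipy, OpenCV 4.12 (cv2) and the standard library are available. Lean on these libraries where they do the work, as an engineer would, in place of code of your own. Each camera call takes 0.05 s, during which the arm holds its last target. There are 200 camera calls.

TASK

The empty bobbin of the coil winder stands a few notches past its start notch: lift the holding pawl out of the ratchet teeth, lay it right back on its rest, and wind the bobbin backwards (clockwise seen from above) by the crank until the start notch, the one with the upright stud beside it, comes round to the pawl. Tip the pawl forward so that it drops into the start notch, then ease the crank on backwards: the tooth first pushes the pawl sideways along its pin against a light spring, and you must feel it come up solid with a pull of 10 to 15 N on the crank, no more. Then let go, leaving the pawl fully down with the tooth against it; never force the wheel or the pawl, and leave everything else where it stands.

Things in the scene. Friction and masses are not known exactly. Their poses are not given: they have to be found in the camera images.
- stand: coil-winder base, flat aluminium plate 200 (x) x 390 (y) x 15 mm lying on the table, fixed. Origin: underside, on the vertical axis of the bobbin; z up, the pawl stands towards its -y. The bobbin's angle is its yaw relative to this stand.
- bobbin: white bobbin turning about the stand's vertical axis (origin on it, 15 mm above the table), with a steel ratchet disc on top (radius 98 mm, top face 70 mm above the table) and a crank. Forward = anticlockwise from above (+yaw). Its yaw is the stand's, within 12 degrees, when the start notch is home, and 75 to 143 degrees more at the start. A drag brake (0.15 N m) keeps it where it is left.
- notch_face (a point): middle of the upright tooth face that closes the start notch, 81 mm from the axis, 76 mm above the table. It must finally bear on the pawl's flank, about 4 mm to +x of the pawl's origin in the pawl's frame. Ten such saw teeth, 12 mm high, radius 66 to 96 mm, stand every 36 degrees; going forward the pawl rides up their ramps, going backward a lowered pawl stops their faces.
- crank_grip (a point): grip point on the axis of the crank handle: upright black handle 22 mm thick, 104 to 170 mm above the table, 65 mm from the bobbin's axis; this point is 149 mm above the table. It spins freely on its pin, so a gripper can lead it round the circle without turning. When bobbin and stand have the same yaw it is 20 degrees anticlockwise from the stand's +x.
- bracket: steel bracket bolted in slots on the stand 130 mm from the bobbin's axis (up to 3 mm and 2 degrees off), fixed. Origin: underside of its foot, 15 mm above the table, right below the pivot pin, which runs along x 85 mm above the table. +y points at the bobbin's axis, +x is the way the teeth pass when winding forward. A rest post for the laid-back pawl stands on its -y side.
- pawl: L-shaped steel pawl, 120 g, origin on the pivot. Down (own z upright): a bar 8 mm wide, 14 mm high reaches 60 mm to +y and an upright tab rises 54 mm. It turns about +x of the bracket: bar up, tab outwards. 0.36 rad: on a tooth's tip; past 0.95 rad it topples by its own weight onto its rest at 1.45 rad (bar nearly upright). Pushed back below 0.9 rad it falls back on the teeth.
- pawl_tab (a point): top edge of the pawl's tab: a thumb plate 26 mm wide, 24 mm high, 6 mm thick, on an 8 mm stem. 139 mm above the table with the pawl down; laid back, the tab points outwards about 92 mm above the table.
- pawl_nose (a point): middle of the end of the pawl's bar, the nose that drops into the notches; 80 mm above the table when fully down, about 145 mm when laid back
- oil_jar: bystander: small jar, 34 mm across, 42 mm high, on the stand near the bracket; origin at its underside
- screw_tin: bystander: open metal cup, 44 mm across, 28 mm high, on the other end of the stand; origin at its underside
- spare_bobbin: bystander: white spare bobbin, 76 mm across, 50 mm high, on the table; origin at its underside
- sample_panel: bystander: thin black panel 110 x 80 x 6 mm on the table
- pocket_meter: bystander: hand-held meter 150 x 75 x 38 mm lying on the table
- screwdriver: bystander: screwdriver lying on the table
- start_stud (a point): top of the plain upright stud (8 mm thick, 18 mm high, 58 mm from the axis) on the disc just inside the start notch, 4 mm clockwise of the notch's face; when that notch is home the stud is in front of the end of the lowered pawl
- pawl_pin (a point): the untouched pawl's place on the pivot pin (x = 12 mm in the bracket, 85 mm above the table), fixed to the bracket. The pawl slides along this pin: a light spring (0.4 to 1.3 N) holds it here, and a tooth drawn backwards pushes it 1 to 25 mm to -x until it comes up solid against a brass set collar, whose place differs each time and is not measured. Let go, the brake keeps it there.

How it is judged:
By the outcome, as a careful person would: the job done as asked, in the order asked, and still so for the second after the job is handed in, with the robot touching nothing.
It also fails if it takes over 70 s, if anything falls off the work surface, if the arm or the gripper's body presses on something with over 40 N, if the wrist force passes 120 N, or if a joint passes its speed limit or range.

## Working session

There is one attempt and no reset: what is moved stays moved. The work goes in short steps, Python scripts to look and compute and a tool call to move; the robot and the scene stay as the last step left them, time stands still between calls to the robot, and variables do not carry over. Pictures are saved under pics/ and viewed, about 8 in all and at most 12, crops included, and the job is handed in when it is done.

Besides the shell and the picture viewer there is one more tool, called by a JSON object that holds its "name" and its "arguments". apply_moves: Moves the arm, as the interface text tells. Its arguments: {"type":"object","properties":{"moves":{"type":"array","items":{"type":"array","items":{"type":"array","items":{"type":"number"}}}}},"required":["moves"]}

```bash
mkdir -p pics; ls; cat > h.py <<'E'
from bench import *
import numpy as np, cv2
from scipy.spatial.transform import Rotation as Ro
def ray(c,u,v):
    f=192/np.tan(np.radians(c["vertical_fov"])/2)
    d=np.array([(u-c["cx"])/f,(v-c["cy"])/f]); s=d.copy()
    for _ in range(30): s=d/(1+c["k1"]*(s@s))
    R=np.array(c["R"]);t=np.array(c["t"])
    return -R.T@t, R.T@np.array([s[0],s[1],1])
def onz(c,u,v,z):
    o,d=ray(c,u,v); return o+d*(z-o[2])/d[2]
def two(c1,p1,c2,p2):
    o1,d1=ray(c1,*p1);o2,d2=ray(c2,*p2)
    k=np.linalg.lstsq(np.c_[d1,-d2],o2-o1,rcond=None)[0]
    a=o1+k[0]*d1;b=o2+k[1]*d2
    return (a+b)/2,np.linalg.norm(a-b)
def proj(c,X):
    f=192/np.tan(np.radians(c["vertical_fov"])/2)
    p=np.array(c["R"])@np.array(X)+np.array(c["t"]); s=p[:2]/p[2]
    s=s*(1+c["k1"]*(s@s)); return s*f+[c["cx"],c["cy"]]
def st():
    o=get_obs(); return o
def totool(target):  # cm shift in tool axes
    o=get_obs(); w,x,y,z=o["eef_rot"]; R=Ro.from_quat([x,y,z,w])
    return R.inv().apply(np.array(target)-o["eef_pos"])*100
def grab(n,fn,crop=None,sc=1):
    c=get_calibration(n); im=camera(n); cv2.imwrite(fn.replace('.png','_raw.png'),im[:,:,::-1])
    if crop: im=im[crop[1]:crop[3],crop[0]:crop[2]]
    im=cv2.resize(im,None,fx=sc,fy=sc,interpolation=cv2.INTER_CUBIC); cv2.imwrite(fn,im[:,:,::-1]); return c,im
E
python3 - <<'E'
from h import *
o=get_obs();print({k:np.round(v,3) for k,v in o.items()})
for n in ("scene","side"):
    c,im=grab(n,f"pics/{n}0.png",sc=1.56); print(n,c)
E
```

```text
pics
{'time_s': np.float64(0.0), 'q': array([-1.42 ,  0.182,  1.608, -0.   ,  1.354, -0.206]), 'dq': array([-0.   ,  0.001,  0.001, -0.   ,  0.   , -0.   ]), 'joint_efforts': array([-2.0000e-03, -4.4488e+01, -3.5134e+01, -0.0000e+00,  9.0000e-03,
       -0.0000e+00]), 'eef_pos': array([ 0.201, -0.538,  0.249]), 'eef_rot': array([-0.001,  0.984,  0.177,  0.   ]), 'wrist_force': array([ 0.29 , -0.153, -0.224]), 'torque': array([0.074, 0.081, 0.016]), 'opening': np.float64(0.997)}
scene {'vertical_fov': 48.27658838103992, 'cx': 262.29112227726984, 'cy': 188.500772845685, 'k1': -0.14793217863472935, 'R': array([[-3.39621822e-01,  9.40562056e-01,  1.92168946e-04],
       [ 8.08117117e-01,  2.91902614e-01, -5.11604915e-01],
       [-4.81252265e-01, -1.73596898e-01, -8.59220795e-01]]), 't': array([ 0.14177119, -0.38077585,  1.50908226])}
side {'vertical_fov': 47.58794517033449, 'cx': 259.2923894251085, 'cy': 190.7893680405785, 'k1': -0.14165837762849137, 'R': array([[-0.75980088, -0.65004824, -0.01182854],
       [-0.36780604,  0.44476548, -0.81664092],
       [ 0.53611691, -0.61613388, -0.57702487]]), 't': array([0.42008064, 0.28914024, 1.02652522])}
```

View pics/scene0.png

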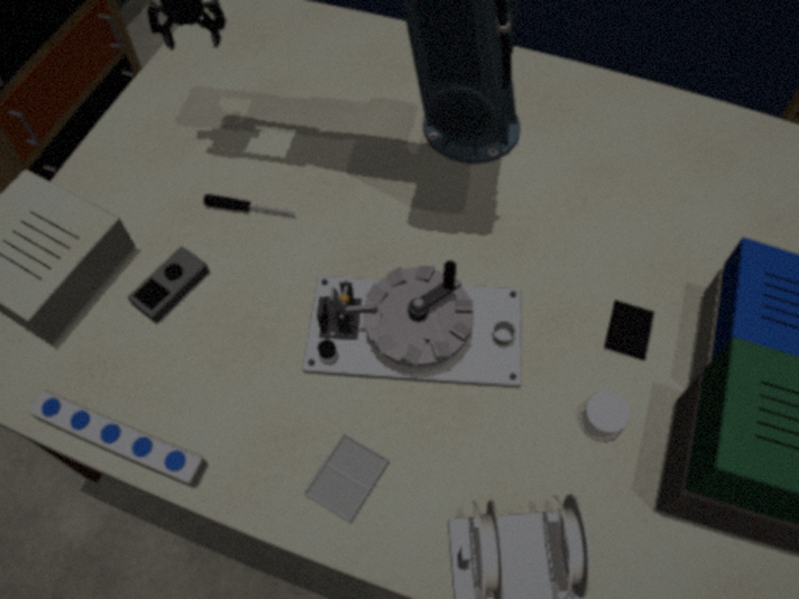

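View pics/side0.png

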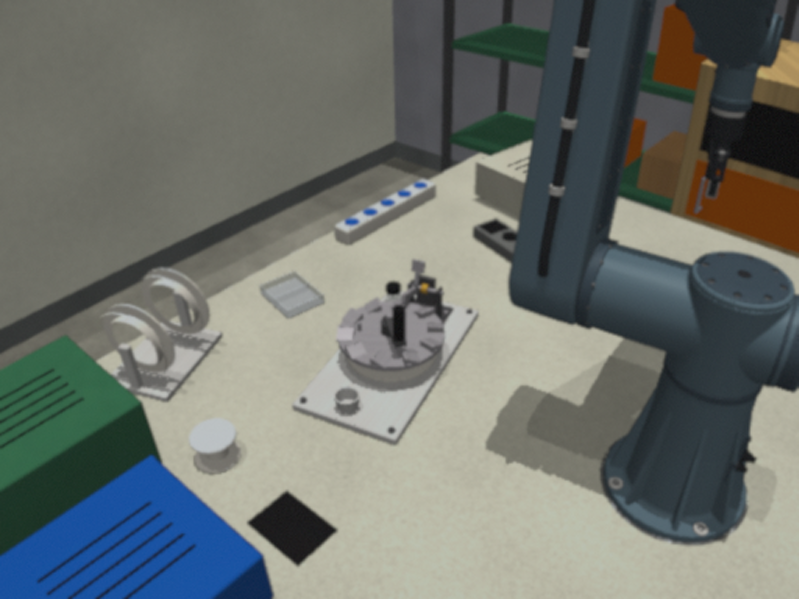

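The scene view shows the stand with its corners at about (317,277), (522,289), (520,385) and (305,373). The bracket and pawl are on the left near (340,312), and the crank handle top is near (449,265). The side view agrees, with the handle at (399,310) and the tab at (418,266).

```bash
python3 - <<'E'
from h import *
cs=get_calibration("scene");cd=get_calibration("side")
k=1.5625
P=[onz(cs,u/k,v/k,.015) for u,v in[(317,277),(522,289),(520,385),(305,373)]]
for p in P: print(p.round(4))
print("sides",[np.linalg.norm(P[i]-P[(i+1)%4]).round(4) for i in range(4)], "ctr",np.mean(P,0).round(4))
Q=[onz(cd,u/k,v/k,.015) for u,v in[(296,406),(396,440),(478,310)]]
for p in Q: print('side',p.round(4))
print("hub",onz(cs,418/k,308/k,.10).round(4))
print("handle top",two(cs,(450/k,264/k),cd,(399/k,303/k)))
print("tab",two(cs,(328/k,315/k),cd,(418/k,266/k)))
E
```

```text
[ 0.4972 -0.1612  0.015 ]
[0.3892 0.2172 0.015 ]
[0.5818 0.2655 0.015 ]
[ 0.6891 -0.0998  0.015 ]
sides [np.float64(0.3935), np.float64(0.1986), np.float64(0.3807), np.float64(0.2016)] ctr [0.5393 0.0554 0.015 ]
side [0.5713 0.2665 0.015 ]
side [0.3884 0.2147 0.015 ]
side [ 0.4942 -0.1595  0.015 ]
hub [0.5416 0.0598 0.1   ]
handle top (array([0.48467837, 0.09407677, 0.1761462 ]), np.float64(0.0029155618715319943))
tab (array([ 0.60333789, -0.08757105,  0.10581075]), np.float64(0.019214596466631168))
```

{"name": "apply_moves", "arguments": {"moves": [[[50.5, -38.6, -8, 0, 0, -1.85, 0], [50.5, -38.6, -8, 0, 0, -1.85, 0], [50.5, -38.6, -8, 0, 0, -1.85, 0], [50.5, -38.6, -8, 0, 0, -1.85, 0], [50.5, -38.6, -8, 0, 0, -1.85, 0], [50.5, -38.6, -8, 0, 0, -1.85, 0], [50.5, -38.6, -8, 0, 0, -1.85, 0], [50.5, -38.6, -8, 0, 0, -1.85, 0]]]}}

```text
time_s: 0.9
eef_pos: [0.4126, -0.2008, 0.3004]
eef_rot: [0.0, 0.71, 0.704, 0.0]
wrist_force: [1.2, -0.6, 0.1]
opening: 0.001
```

```bash
python3 - <<'E'
from h import *
o=get_obs();print(o["eef_pos"].round(4),o["eef_rot"],o["q"].round(3))
print(totool([.54,0,.33]).round(2))
w,x,y,z=o["eef_rot"];R=Ro.from_quat([x,y,z,w]).as_matrix();a=np.degrees(np.arctan2(R[1,0],R[0,0]));print(a, np.radians(126-a))
E
```

```text
[ 0.4126 -0.2008  0.3004] [1.54484411e-05 7.09959129e-01 7.04242881e-01 1.00387990e-05] [-0.713 -0.13   1.823  0.     1.448 -0.705]
[20.19 12.57 -2.96]
89.53681991393032 0.6364025482495453
```

{"name": "apply_moves", "arguments": {"moves": [[[20.2, 12.6, -3, 0, 0, -0.64, 0], [20.2, 12.6, -3, 0, 0, -0.64, 0], [20.2, 12.6, -3, 0, 0, -0.64, 0], [20.2, 12.6, -3, 0, 0, -0.64, 0], [20.2, 12.6, -3, 0, 0, -0.64, 0], [20.2, 12.6, -3, 0, 0, -0.64, 0], [20.2, 12.6, -3, 0, 0, -0.64, 0]]]}}

```text
time_s: 1.6
eef_pos: [0.5408, -0.0018, 0.3296]
eef_rot: [-0.001, 0.454, 0.891, -0.0]
wrist_force: [-0.3, 0.4, 0.8]
opening: -0.003
```

```bash
python3 - <<'E'
from h import *
c,im=grab("wrist","pics/w1.png",sc=1.5625);o=get_obs();print(o["eef_pos"].round(4),o["eef_rot"].round(4),o["q"].round(3))
import pickle;pickle.dump(c,open("w1.pkl","wb"));print(-np.array(c["R"]).T@c["t"],c)
E
```

```text
[ 0.5405 -0.0027  0.3295] [-6.000e-04  4.549e-01  8.905e-01 -4.000e-04] [-2.240e-01  4.700e-02  1.594e+00 -1.000e-03  1.501e+00 -8.510e-01]
[0.49431679 0.06453346 0.45173832] {'vertical_fov': 69.84553450478012, 'cx': 255.03660252974726, 'cy': 190.7911919333401, 'k1': -0.05540137392314805, 'R': array([[ 0.80963946,  0.58692522, -0.00165295],
       [ 0.55779204, -0.76856902,  0.31332045],
       [ 0.18262527, -0.2545986 , -0.94964602]]), 't': array([-0.437348  , -0.3676664 ,  0.35514689])}
```

View pics/w1.png

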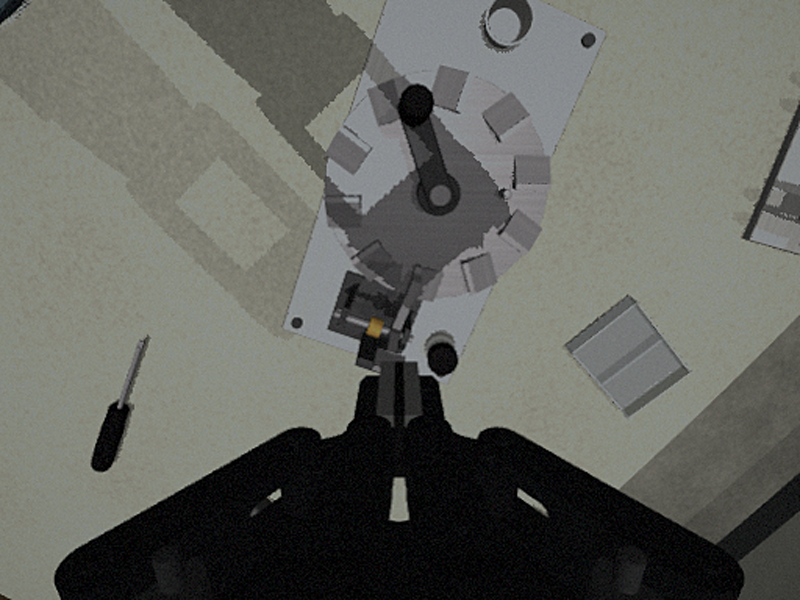

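Wrist view (x1.5625): hub (438,195), handle top (417,103), start stud (506,192). Pawl bar runs from its nose at (423,270) to (402,330), with the brass collar at (375,327) and the tab at (390,357) just ahead of the fingers. The jar is at (441,355).

```bash
python3 - <<'E'
from h import *
import pickle
c=pickle.load(open("w1.pkl","rb"));k=1.5625
W=lambda u,v,z:onz(c,u/k,v/k,z)
for n,u,v,z in[("hub",438,195,.105),("hub.13",438,195,.13),("handle",417,103,.17),("stud",506,192,.088),("nose",425,268,.082),("bar",401,330,.087),("tabtop",390,357,.139),("hole1",588,40,.015),("hole2",297,323,.015),("cornerBL",284,327,.015),("cornerTR",606,36,.015),("collar",375,327,.09),("jar",443,338,.057),("jar top",442,360,.057)]: print(n,W(u,v,z).round(4))
h=W(438,195,.11)[:2]
for n,p in (("handle",W(417,103,.17)),("stud",W(506,192,.088))):
    d=p[:2]-h;print(n,np.hypot(*d),np.degrees(np.arctan2(d[1],d[0])))
raw=cv2.imread("pics/w1_raw.png")
cv2.imwrite("pics/w1c.png",cv2.resize(cv2.convertScaleAbs(raw[165:245,200:300],alpha=1.8),None,fx=7,fy=7,interpolation=cv2.INTER_CUBIC))
E
```

```text
hub [0.5359 0.0594 0.105 ]
hub.13 [0.5329 0.0597 0.13  ]
handle [0.4844 0.0965 0.17  ]
stud [0.582  0.0944 0.088 ]
nose [0.5679 0.0019 0.082 ]
bar [ 0.5844 -0.0568  0.087 ]
tabtop [ 0.5782 -0.0637  0.139 ]
hole1 [0.5727 0.2516 0.015 ]
hole2 [ 0.5052 -0.1411  0.015 ]
cornerBL [ 0.496  -0.1536  0.015 ]
cornerTR [0.5838 0.2645 0.015 ]
collar [ 0.5628 -0.0673  0.09  ]
jar [ 0.6308 -0.0492  0.057 ]
jar top [ 0.645 -0.069  0.057]
handle 0.06296712965244562 143.91544156141413
stud 0.058360844696935595 36.81507634654524
```

View pics/w1c.png

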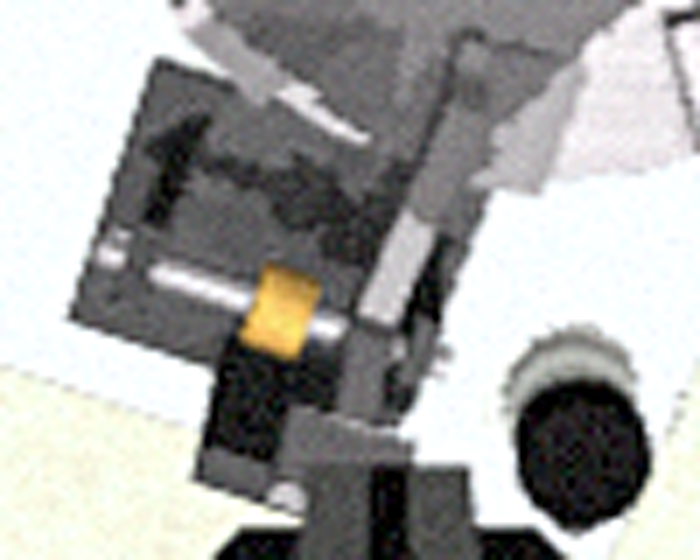

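Close-up: pin line from (110,250) to (345,328). The pawl sits on it at about (378,335), with the nose end near (510,50). The tab's inner top edge runs from (290,405) to (412,435), just in front of the closed fingertips.

```bash
python3 - <<'E'
from h import *
import pickle
c=pickle.load(open("w1.pkl","rb"))
W=lambda u,v,z:onz(c,200+u/7,165+v/7,z)
for n,u,v,z in[("pinL",110,250,.088),("pin",378,335,.087),("nose",512,45,.087),("tabL",290,405,.139),("tabR",412,435,.139),("collar",285,300,.092)]: print(n,W(u,v,z).round(4))
a=np.radians(16);ex=np.array([np.cos(a),np.sin(a)]);ey=np.array([-ex[1],ex[0]]);A=np.array([.537,.0595])
for n,u,v,z in[("pinL",110,250,.088),("pin",378,335,.087),("nose",512,45,.087),("tabL",290,405,.139),("tabR",412,435,.139)]:
    d=W(u,v,z)[:2]-A;print(n,d@ex,d@ey)
print(totool([.537,.0595,.3]))
E
```

```text
pinL [ 0.528  -0.0775  0.088 ]
pin [ 0.5828 -0.0611  0.087 ]
nose [0.5681 0.0038 0.087 ]
tabL [ 0.5654 -0.0634  0.139 ]
tabR [ 0.5865 -0.0553  0.139 ]
collar [ 0.562  -0.0642  0.092 ]
pinL -0.046425146233459114 -0.12924377880691737
pin 0.01080369500466851 -0.1285854029679491
nose 0.014572404855280418 -0.06211099704810623
tabL -0.006529844409520526 -0.12593925384872567
tabR 0.015922612242668187 -0.12403903844476587
[5.2390851  3.36841545 2.95307389]
```

{"name": "apply_moves", "arguments": {"moves": [[[-4.0, 0.9, 4, 0, 0, 0.12, 0], [-4.0, 0.9, 8, 0, 0, 0.23, 0], [-4.0, 0.9, 12, 0, 0, 0.347, 0], [-4.0, 0.9, 15, 0, 0, 0.347, 0], [-4.0, 0.9, 17.5, 0, 0, 0.347, 0], [-4.0, 0.9, 18.3, 0, 0, 0.347, 0], [-4.0, 0.9, 18.3, 0, 0, 0.347, 0]]]}}

```text
time_s: 2.35
eef_pos: [0.5704, -0.0307, 0.1461]
eef_rot: [-0.001, 0.603, 0.798, -0.001]
wrist_force: [-0.8, -0.9, 0.5]
opening: 0.004
```

```bash
cat >> h.py <<'E'
A=np.array([.537,.0595]);YAW=np.radians(16)
ex=np.array([np.cos(YAW),np.sin(YAW)]);ey=np.array([-ex[1],ex[0]])
def rep():
    o=get_obs();d=o["eef_pos"][:2]-A;w,x,y,z=o["eef_rot"];R=Ro.from_quat([x,y,z,w]).as_matrix()
    F=o["wrist_force"]
    print("t",round(float(o["time_s"]),2),"world",o["eef_pos"].round(4),"stand",(d@ex).round(4),(d@ey).round(4),"z",o["eef_pos"][2].round(4),"yaw",np.degrees(np.arctan2(R[1,0],R[0,0])).round(2),"F stand",(F[:2]@ex).round(2),(F[:2]@ey).round(2),F[2].round(2),"op",o["opening"].round(3))
E
python3 - <<'E'
from h import *
rep()
grab("wrist","pics/w2.png",sc=1.5625)
E
```

```text
Traceback (most recent call last):
  File "h.py", line 35, in rep
    print("t",round(float(o["time_s"]),2),"world",o["eef_pos"].round(4),"stand",(d@ex).round(4),(d@ey).round(4),"z",o["eef_pos"][2].round(4),"yaw",np.degrees(np.arctan2(R[1,0],R[0,0])).round(2),"F stand",(F[:2]@ex).round(2),(F[:2]@ey).round(2),F[2].round(2),"op",o["opening"].round(3))
                                                                                                                                                                                                                                                                       ^^^^^^^^^^^^^^^^^^
AttributeError: 'float' object has no attribute 'round'
```

{"name": "apply_moves", "arguments": {"moves": [[[-1.2, 0, 0, 0, 0, 0, 0], [-1.8, 0, 0, 0, 0, 0, 0], [-2.3, 0, 0, 0, 0, 0, 0], [-2.8, 0, 0.1, 0, 0, 0, 0], [-3.3, 0, 0.2, 0, 0, 0, 0], [-3.3, 0, 0.2, 0, 0, 0, 0]]]}}

```text
time_s: 2.95
eef_pos: [0.5808, -0.0621, 0.1452]
eef_rot: [0.0, 0.602, 0.798, -0.0]
wrist_force: [0.1, -0.8, -0.5]
opening: 0.004
```

```bash
sed -i 's/o\["opening"\].round(3)/round(float(o["opening"]),3)/' h.py; python3 - <<'E'
from h import *
rep()
grab("wrist","pics/w2.png",sc=1.5625)
E
```

```text
t 2.95 world [ 0.5808 -0.0621  0.1452] stand 0.0086 -0.129 z 0.1452 yaw 105.96 F stand -0.09 -0.79 -0.55 op 0.004
```

View pics/w2.png

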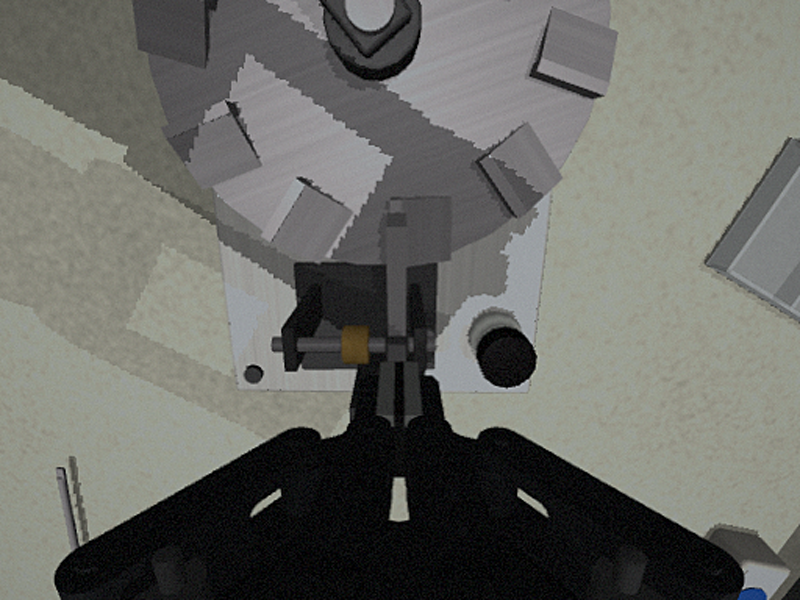

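The fingertips at (400,365) are centred on the pawl, whose bar runs from (397,205) to (397,350). The collar is at (355,345). Forces are near zero, so I keep pushing.

{"name": "apply_moves", "arguments": {"moves": [[[-0.5, 0, 0.1, 0, 0, 0, 0], [-1.0, 0, 0.5, 0, 0, 0, 0], [-1.4, 0, 0.8, 0, 0, 0, 0], [-1.8, 0, 1.1, 0, 0, 0, 0], [-2.1, 0, 1.5, 0, 0, 0, 0], [-2.4, 0, 1.8, 0, 0, 0, 0], [-2.6, 0, 2.1, 0, 0, 0, 0], [-2.6, 0, 2.1, 0, 0, 0, 0]]]}}

```text
time_s: 3.8
eef_pos: [0.5876, -0.0866, 0.1236]
eef_rot: [-0.0, 0.602, 0.798, -0.0]
wrist_force: [-0.3, 1.0, -0.8]
opening: -0.0
```

```bash
python3 - <<'E'
from h import *
rep()
for n,cr in (("scene",(190,165,265,235)),("side",(225,150,310,215))): globals()[n[:2]]=grab(n,f"pics/{n}1.png",cr,7)[1]
h=min(sc.shape[0],si.shape[0]); m=np.hstack([sc[:h],si[:h]]); m=cv2.resize(m,(800,int(h*800/m.shape[1])));cv2.imwrite("pics/m1.png",m[:,:,::-1])
E
```

```text
t 3.8 world [ 0.5876 -0.0866  0.1236] stand 0.0083 -0.1544 z 0.1236 yaw 105.97 F stand 0.01 1.03 -0.78 op -0.0
```

View pics/m1.png

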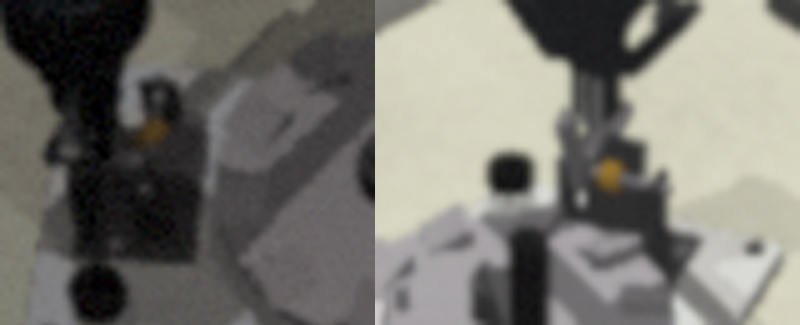

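{"name": "apply_moves", "arguments": {"moves": [[[-0.3, 0, 0.4, 0, 0, 0, 0], [-0.4, 0, 0.7, 0, 0, 0, 0], [-0.4, 0, 0.7, 0, 0, 0, 0], [-0.4, 0, -3, 0, 0, 0, 0], [-0.4, 0, -8, 0, 0, 0, 0], [0, 0, -12, 0, 0, 0, 0], [4, 0, -14, 0, 0, 0, 0], [7, 0, -14, 0, 0, 0, 0]]]}}

```text
time_s: 4.7
eef_pos: [0.5703, -0.0188, 0.2689]
eef_rot: [0.003, 0.602, 0.798, 0.002]
wrist_force: [0.4, 0.5, -1.0]
opening: 0.001
```

```bash
python3 - <<'E'
from h import *
rep()
c,im=grab("wrist","pics/w3.png",sc=1.5625)
import pickle;pickle.dump(c,open("w3.pkl","wb"))
E
```

```text
t 4.7 world [ 0.5703 -0.0188  0.2689] stand 0.0104 -0.0844 z 0.2689 yaw 105.92 F stand 0.57 0.37 -1.02 op 0.001
```

View pics/w3.png

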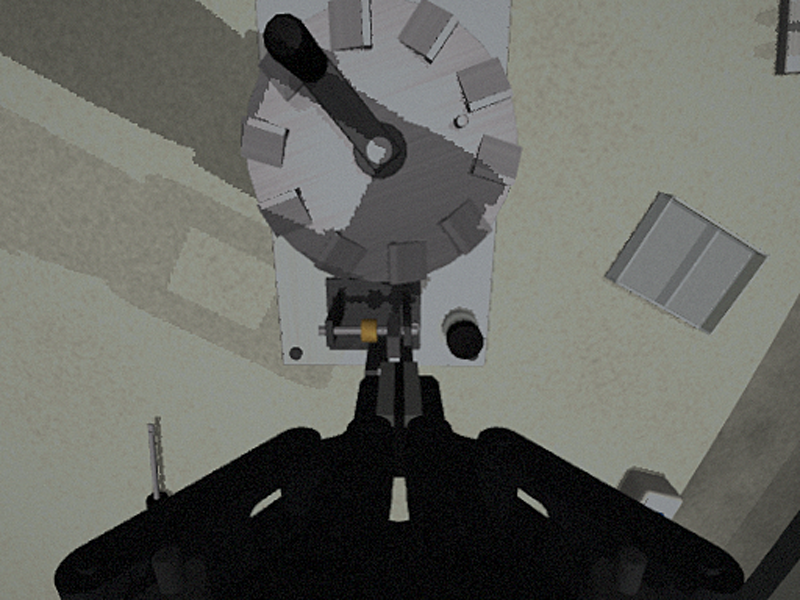

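The pawl is now laid back: its bar is foreshortened at (397,320). The hub is at (380,150), handle top at (287,33), stud at (461,121), pin at (330 row) and collar at (369,331).

```bash
python3 - <<'E'
from h import *
import pickle
c=pickle.load(open("w3.pkl","rb"));k=1.5625
W=lambda u,v,z:onz(c,u/k,v/k,z)[:2]
H=W(380,150,.11); h=W(287,33,.17);s=W(461,121,.088);f=W(483,104,.082);p=W(404,330,.088);co=W(369,331,.093);pl=W(322,329,.088)
print("hub",H)
for n,q in (("handle",h),("stud",s),("face",f),("pin",p),("collar",co),("pinL",pl)):
    d=q-A; e=q-H
    print(n,q.round(4),"stand",(d@ex).round(4),(d@ey).round(4),"r,ang",[(np.hypot(*v).round(4),(np.degrees(np.arctan2(v[1],v[0]))-16).round(1)) for v in (d,e)])
E
```

```text
hub [0.53781269 0.06035874]
handle [0.4853 0.0987] stand -0.0389 0.0519 r,ang [(np.float64(0.0649), np.float64(126.8)), (np.float64(0.065), np.float64(127.9))]
stud [0.5836 0.0928] stand 0.0539 0.0192 r,ang [(np.float64(0.0573), np.float64(19.6)), (np.float64(0.0561), np.float64(19.4))]
face [0.5951 0.1078] stand 0.0691 0.0304 r,ang [(np.float64(0.0755), np.float64(23.8)), (np.float64(0.0744), np.float64(23.7))]
pin [ 0.5886 -0.0604] stand 0.0166 -0.1295 r,ang [(np.float64(0.1306), np.float64(-82.7)), (np.float64(0.131), np.float64(-83.2))]
collar [ 0.5629 -0.0663] stand -0.0097 -0.1281 r,ang [(np.float64(0.1285), np.float64(-94.4)), (np.float64(0.1291), np.float64(-94.8))]
pinL [ 0.5283 -0.0766] stand -0.0459 -0.1284 r,ang [(np.float64(0.1364), np.float64(-109.7)), (np.float64(0.1373), np.float64(-110.0))]
```

{"name": "apply_moves", "arguments": {"moves": [[[4, -1.5, 0, 0, 0, 0, 1], [8, -3, 0, 0, 0, 0, 1], [12, -4.5, 0, 0, 0, 0, 1], [13.5, -5, 0, 0, 0, 0, 1], [13.5, -5, 4, 0, 0, 0, 1], [13.5, -5, 8, 0, 0, 0, 1], [13.5, -5, 12, 0, 0, 0, 1], [13.5, -5, 12, 0, 0, 0, 1]]]}}

```text
time_s: 5.55
eef_pos: [0.4793, 0.0967, 0.1391]
eef_rot: [-0.004, 0.602, 0.799, -0.003]
wrist_force: [-0.5, 0.2, 0.5]
opening: 0.998
```

{"name": "apply_moves", "arguments": {"moves": [[[0, 0, 0, 0, 0, 0, 0.15], [0, 0, 0, 0, 0, 0, 0.15], [0, 0, 0, 0, 0, 0, 0.15], [0, 0, 0, 0, 0, 0, 0.15], [0, 0, 0, 0, 0, 0, 0.15], [0, 0, 0, 0, 0, 0, 0.15]]]}}

```text
time_s: 6.15
eef_pos: [0.4841, 0.097, 0.1459]
eef_rot: [0.001, 0.602, 0.799, 0.001]
wrist_force: [-2.2, 0.9, 7.1]
opening: 0.241
```

```bash
python3 - <<'E'
from h import *
rep()
E
```

```text
t 6.15 world [0.4841 0.097  0.1459] stand -0.0406 0.0506 z 0.1459 yaw 106.0 F stand -1.86 1.43 7.14 op 0.241
```

{"name": "apply_moves", "arguments": {"moves": [[[0.2, 0.3, -0.1, 0, 0, 0, 0.15], [0.44, 0.62, -0.2, 0, 0, 0, 0.15], [0.82, 1.31, -0.2, 0, 0, 0, 0.15], [1.11, 2.05, -0.2, 0, 0, 0, 0.15], [1.31, 2.82, -0.2, 0, 0, 0, 0.15], [1.41, 3.61, -0.2, 0, 0, 0, 0.15], [1.42, 4.4, -0.2, 0, 0, 0, 0.15], [1.33, 5.19, -0.2, 0, 0, 0, 0.15]]]}}

```text
time_s: 6.95
eef_pos: [0.5298, 0.1235, 0.146]
eef_rot: [-0.0, 0.602, 0.799, -0.001]
wrist_force: [-2.2, -7.1, -0.4]
opening: 0.237
```

```bash
python3 - <<'E'
from h import *
rep()
E
```

```text
t 6.95 world [0.5298 0.1235 0.146 ] stand 0.0107 0.0635 z 0.146 yaw 106.01 F stand -4.09 -6.25 -0.38 op 0.237
```

{"name": "apply_moves", "arguments": {"moves": [[[-0.23, 0.76, 0, 0, 0, 0, 0.15], [-0.51, 1.49, 0, 0, 0, 0, 0.15], [-0.87, 2.19, 0, 0, 0, 0, 0.15], [-1.32, 2.84, 0, 0, 0, 0, 0.15], [-1.84, 3.43, 0, 0, 0, 0, 0.15], [-2.25, 3.81, 0, 0, 0, 0, 0.15], [-2.61, 4.09, 0, 0, 0, 0, 0.15], [-2.89, 4.28, 0, 0, 0, 0, 0.15]]]}}

```text
time_s: 7.75
eef_pos: [0.5787, 0.108, 0.146]
eef_rot: [-0.0, 0.602, 0.799, -0.0]
wrist_force: [-4.4, 0.6, -0.8]
opening: 0.241
```

```bash
python3 - <<'E'
from h import *
rep()
c,im=grab("wrist","pics/w4.png",sc=1.5625)
import pickle;pickle.dump(c,open("w4.pkl","wb"))
E
```

```text
t 7.75 world [0.5787 0.108  0.146 ] stand 0.0535 0.0351 z 0.146 yaw 105.98 F stand -4.1 1.8 -0.75 op 0.241
```

View pics/w4.png

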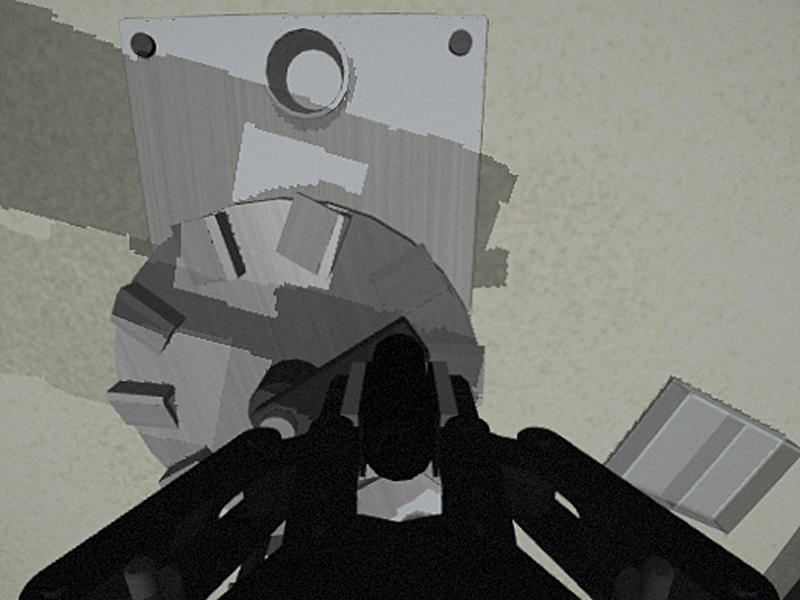

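Crank gripped cleanly at (400,400), with the bobbin turned back about 94° and small forces. The start notch itself is hidden below the hand. I turn a further 3°, release, and look.

{"name": "apply_moves", "arguments": {"moves": [[[-0.28, 0.18, 0, 0, 0, 0, 0.15], [-0.28, 0.15, 0, 0, 0, 0, 0.15], [-0.28, 0.15, 0, 0, 0, 0, 1], [-0.28, 0.15, 0, 0, 0, 0, 1], [-0.28, 0.15, 0, 0, 0, 0, 1], [-0.28, 0.15, -5, 0, 0, 0, 1], [-0.28, 0.15, -9, 0, 0, 0, 1], [-0.28, 0.15, -12, 0, 0, 0, 0]]]}}

```text
time_s: 8.6
eef_pos: [0.582, 0.1058, 0.2698]
eef_rot: [0.002, 0.602, 0.799, 0.001]
wrist_force: [0.9, 0.4, 0.3]
opening: 0.859
```

```bash
python3 - <<'E'
from h import *
rep()
d=A+ex*.010+ey*(-.175);print(totool([d[0],d[1],.26]).round(2),totool([d[0],d[1],.137]).round(2))
E
```

```text
t 8.6 world [0.582  0.1058 0.2698] stand 0.056 0.0321 z 0.2698 yaw 106.0 F stand 0.97 0.11 0.3 op 0.859
[-20.71  -4.6    0.98] [-20.69  -4.66  13.28]
```

{"name": "apply_moves", "arguments": {"moves": [[[-5, -2, 0, 0, 0, 0, 0], [-10, -4, 0, 0, 0, 0, 0], [-15, -4.6, 0, 0, 0, 0, 0], [-19, -4.6, 0, 0, 0, 0, 0], [-20.7, -4.6, 0, 0, 0, 0, 0], [-20.7, -4.6, 0, 0, 0, 0, 0]]]}}

```text
time_s: 9.2
eef_pos: [0.5943, -0.1086, 0.2664]
eef_rot: [0.001, 0.603, 0.797, 0.0]
wrist_force: [0.5, 1.0, -1.0]
opening: -0.0
```

```bash
python3 - <<'E'
from h import *
rep()
c,im=grab("wrist","pics/w5.png",sc=1.5625)
import pickle;pickle.dump(c,open("w5.pkl","wb"))
E
```

```text
t 9.2 world [ 0.5943 -0.1086  0.2664] stand 0.0087 -0.1774 z 0.2664 yaw 105.78 F stand 0.78 0.84 -0.96 op -0.0
```

View pics/w5.png

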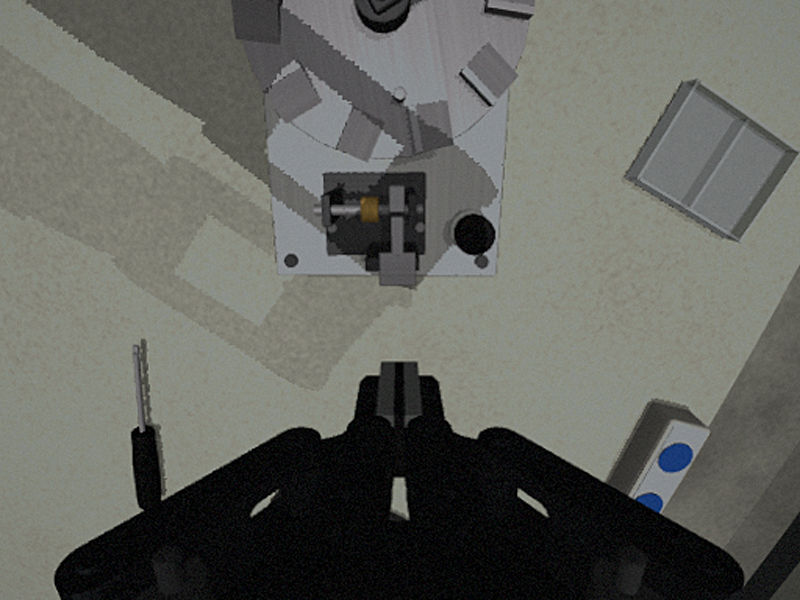

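Clear view: the pawl is on its rest (tab at (398,268), bar top at (397,190)). The start notch lies between the left tooth's edge at about (380,130) and the face at about (412,128), with the stud at (400,93).

```bash
python3 - <<'E'
from h import *
import pickle
c=pickle.load(open("w5.pkl","rb"));k=1.5625
for n,u,v,z in[("facetop",417,128,.082),("facebot",411,128,.070),("ltoothR",380,130,.072),("stud",400,93,.088),("tab",398,265,.092),("tabL",380,265,.093),("tabR",417,265,.093),("barTop",397,190,.145),("collarR",379,210,.085),("pin",412,210,.088)]:
    d=onz(c,u/k,v/k,z)[:2]-A;print(n,(d@ex).round(4),(d@ey).round(4))
rep();d=A+ex*.010+ey*(-.175);print(totool([d[0],d[1],.137]).round(2))
raw=cv2.imread("pics/w5_raw.png")
cv2.imwrite("pics/w5c.png",cv2.resize(cv2.convertScaleAbs(raw[50:190,190:330],alpha=1.5),None,fx=4,fy=4,interpolation=cv2.INTER_CUBIC))
E
```

```text
facetop 0.0225 -0.0775
facebot 0.0188 -0.0768
ltoothR -0.0027 -0.0781
stud 0.0112 -0.0565
tab 0.0093 -0.1694
tabL -0.0034 -0.1691
tabR 0.0228 -0.1692
barTop 0.0091 -0.1136
collarR -0.0038 -0.1316
pin 0.0192 -0.1313
t 9.25 world [ 0.5939 -0.1067  0.2663] stand 0.0089 -0.1754 z 0.2663 yaw 105.87 F stand -0.12 0.4 0.48 op -0.004
[ 0.04  0.11 12.93]
```

The pawl bar spans x 5.5 to 13.5 mm, and the notch is open from −3 to +20 mm, so it will drop cleanly. Going down behind the bar.

{"name": "apply_moves", "arguments": {"moves": [[[0, 0.1, 5, 0, 0, 0, 0], [0, 0.1, 9, 0, 0, 0, 0], [0, 0.1, 12, 0, 0, 0, 0], [0, 0.1, 12.9, 0, 0, 0, 0], [1.5, 0.1, 12.9, 0, 0, 0, 0], [3, 0.1, 12.9, 0, 0, 0, 0], [3.5, 0.1, 12.9, 0, 0, 0, 0], [4, 0.1, 12.9, 0, 0, 0, 0]]]}}

```text
time_s: 10.05
eef_pos: [0.5846, -0.0663, 0.1393]
eef_rot: [0.002, 0.601, 0.799, 0.001]
wrist_force: [0.5, -0.4, -0.2]
opening: -0.001
```

```bash
python3 - <<'E'
from h import *
rep()
E
```

```text
t 10.05 world [ 0.5846 -0.0663  0.1393] stand 0.011 -0.1341 z 0.1393 yaw 106.07 F stand 0.36 -0.53 -0.19 op -0.001
```

{"name": "apply_moves", "arguments": {"moves": [[[0.5, 0, 0, 0, 0, 0, 0], [1.0, 0, 0, 0, 0, 0, 0], [1.5, 0, 0, 0, 0, 0, 0], [2.0, 0, 0, 0, 0, 0, 0], [2.4, 0, 0, 0, 0, 0, 0], [2.4, 0, 0, 0, 0, 0, 0], [2.4, 0, -4, 0, 0, 0, 0], [2.4, 0, -9, 0, 0, 0, 0]]]}}

```text
time_s: 10.85
eef_pos: [0.5751, -0.0438, 0.2252]
eef_rot: [-0.003, 0.602, 0.798, -0.001]
wrist_force: [0.8, 0.1, 0.6]
opening: -0.002
```

```bash
python3 - <<'E'
from h import *
rep()
print(totool([*(A+ex*.010+ey*(-.175)),.266]).round(2))
E
```

```text
t 10.85 world [ 0.5751 -0.0438  0.2252] stand 0.0081 -0.1098 z 0.2252 yaw 105.97 F stand 0.82 -0.08 0.57 op -0.002
[-6.5   0.17 -4.1 ]
```

Back to the same viewpoint to check the drop (picture 8).

{"name": "apply_moves", "arguments": {"moves": [[[0, 0, -4, 0, 0, 0, 0], [-4, 0.2, -4, 0, 0, 0, 0], [-6.5, 0.2, -4, 0, 0, 0, 0], [-6.5, 0.2, -4, 0, 0, 0, 0]]]}}

```text
time_s: 11.25
eef_pos: [0.5975, -0.1093, 0.2675]
eef_rot: [0.001, 0.603, 0.798, -0.0]
wrist_force: [-0.3, 0.3, -0.4]
opening: 0.002
```

```bash
python3 - <<'E'
from h import *
rep()
c,im=grab("wrist","pics/w6.png",(190,40,330,190),4)
import pickle;pickle.dump(c,open("w6.pkl","wb"))
print(totool([*(A+ex*.056+ey*(.0325)),.266]).round(2))
E
```

```text
t 11.25 world [ 0.5975 -0.1093  0.2675] stand 0.0116 -0.1789 z 0.2675 yaw 105.81 F stand -0.18 0.35 -0.42 op 0.002
[20.98  4.39  0.11]
```

View pics/w6.png

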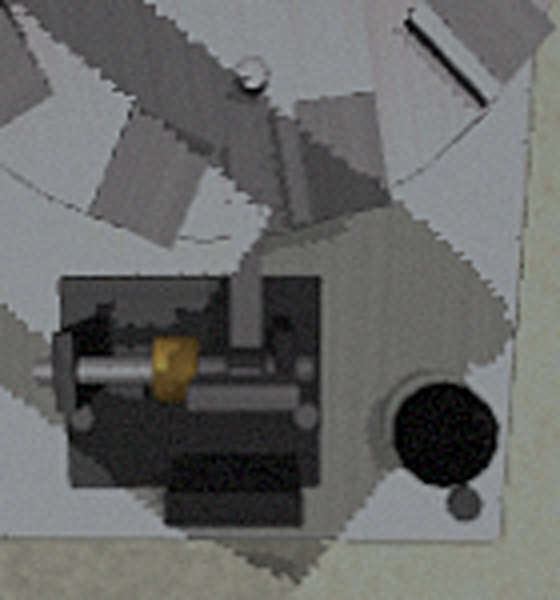

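The pawl is down in the start notch: its bar at (245,310) runs to the nose by the stud at (252,75), with the tooth face to its right at (290,165). I regrip the crank.

{"name": "apply_moves", "arguments": {"moves": [[[5, 1.5, 0, 0, 0, 0, 0.5], [10, 3, 0, 0, 0, 0, 1], [15, 4.4, 0, 0, 0, 0, 1], [19, 4.4, 0, 0, 0, 0, 1], [21, 4.4, 0, 0, 0, 0, 1], [21, 4.4, 4, 0, 0, 0, 1], [21, 4.4, 8, 0, 0, 0, 1], [21, 4.4, 11.8, 0, 0, 0, 1]]]}}

```text
time_s: 12.1
eef_pos: [0.5804, 0.1093, 0.1479]
eef_rot: [-0.0, 0.601, 0.799, 0.0]
wrist_force: [0.4, 0.4, -0.4]
opening: 1.003
```

```bash
python3 - <<'E'
from h import *
rep()
print(totool([*(A+ex*.056+ey*(.0325)),.147]).round(2))
E
```

```text
t 12.1 world [0.5804 0.1093 0.1479] stand 0.0554 0.0359 z 0.1479 yaw 106.08 F stand 0.51 0.31 -0.39 op 1.003
[-0.34  0.06  0.09]
```

{"name": "apply_moves", "arguments": {"moves": [[[-0.3, 0, 0, 0, 0, 0, 1], [-0.3, 0, 0, 0, 0, 0, 0.15], [-0.3, 0, 0, 0, 0, 0, 0.15], [-0.3, 0, 0, 0, 0, 0, 0.15], [-0.3, 0, 0, 0, 0, 0, 0.15], [-0.3, 0, 0, 0, 0, 0, 0.15], [-0.3, 0, -0.2, 0, 0, 0, 0.15]]]}}

```text
time_s: 12.8
eef_pos: [0.5821, 0.1045, 0.1514]
eef_rot: [0.0, 0.602, 0.798, -0.0]
wrist_force: [1.6, -1.5, -11.3]
opening: 0.238
```

```bash
cat >> h.py <<'E'
def tang():
    o=get_obs();d=o["eef_pos"][:2]-A;sx,sy=d@ex,d@ey;a=np.arctan2(sy,sx)
    F=o["wrist_force"];f=np.array([F[:2]@ex,F[:2]@ey])
    print("t",round(float(o["time_s"]),2),"pos",np.round([sx,sy,o["eef_pos"][2]],5),"r",round(float(np.hypot(sx,sy)),4),"ang",round(float(np.degrees(a)),2),"Ftan(ccw+)",round(float(f@[-np.sin(a),np.cos(a)]),2),"Frad",round(float(f@[np.cos(a),np.sin(a)]),2),"Fz",round(float(F[2]),2),"op",round(float(o["opening"]),3))
E
python3 -c "
from h import *
tang()"
```

```text
t 12.8 pos [0.05576 0.03078 0.15141] r 0.0637 ang 28.89 Ftan(ccw+) -2.17 Frad 0.04 Fz -11.32 op 0.238
```

{"name": "apply_moves", "arguments": {"moves": [[[0, 0, 0.15, 0, 0, 0, 0.15], [-0.09, 0.05, 0.15, 0, 0, 0, 0.15], [-0.19, 0.1, 0.15, 0, 0, 0, 0.15], [-0.29, 0.15, 0.15, 0, 0, 0, 0.15], [-0.39, 0.2, 0.15, 0, 0, 0, 0.15], [-0.39, 0.2, 0.15, 0, 0, 0, 0.15]]]}}

```text
time_s: 13.4
eef_pos: [0.5852, 0.1015, 0.1512]
eef_rot: [0.0, 0.602, 0.799, -0.0]
wrist_force: [-5.3, -2.2, 8.1]
opening: 0.234
```

```bash
python3 -c "
from h import *
tang()"
```

```text
t 13.4 pos [0.05791 0.02712 0.15116] r 0.0639 ang 25.09 Ftan(ccw+) 1.86 Frad -5.4 Fz 8.07 op 0.234
```

{"name": "apply_moves", "arguments": {"moves": [[[-0.02, -0.03, -0.06, 0, 0, 0, 0.15], [-0.07, -0.01, -0.06, 0, 0, 0, 0.15], [-0.12, 0.01, -0.06, 0, 0, 0, 0.15], [-0.16, 0.03, -0.06, 0, 0, 0, 0.15], [-0.2, 0.045, -0.06, 0, 0, 0, 0.15], [-0.2, 0.045, -0.06, 0, 0, 0, 0.15]]]}}

```text
time_s: 14.0
eef_pos: [0.5862, 0.1002, 0.1512]
eef_rot: [-0.0, 0.602, 0.799, 0.0]
wrist_force: [-4.4, -0.7, 6.3]
opening: 0.239
```

```bash
python3 -c "
from h import *
tang()"
```

```text
t 14.0 pos [0.05853 0.0256  0.15118] r 0.0639 ang 23.63 Ftan(ccw+) 2.24 Frad -3.79 Fz 6.3 op 0.239
```

{"name": "apply_moves", "arguments": {"moves": [[[-0.05, 0.01, -0.04, 0, 0, 0, 0.15], [-0.1, 0.02, -0.04, 0, 0, 0, 0.15], [-0.15, 0.03, -0.04, 0, 0, 0, 0.15], [-0.15, 0.03, -0.04, 0, 0, 0, 0.15]]]}}

```text
time_s: 14.4
eef_pos: [0.5872, 0.0989, 0.1512]
eef_rot: [0.0, 0.602, 0.799, 0.0]
wrist_force: [-2.6, 1.3, 4.1]
opening: 0.239
```

```bash
python3 -c "
from h import *
tang()"
```

```text
t 14.4 pos [0.05912 0.02402 0.15122] r 0.0638 ang 22.11 Ftan(ccw+) 2.68 Frad -1.23 Fz 4.11 op 0.239
```

{"name": "apply_moves", "arguments": {"moves": [[[-0.03, 0.01, -0.02, 0, 0, 0, 0.15], [-0.06, 0.02, -0.02, 0, 0, 0, 0.15], [-0.1, 0.03, -0.02, 0, 0, 0, 0.15], [-0.1, 0.03, -0.02, 0, 0, 0, 0.15]]]}}

```text
time_s: 14.8
eef_pos: [0.5879, 0.0979, 0.1512]
eef_rot: [0.0, 0.602, 0.799, 0.001]
wrist_force: [-0.0, 2.1, 3.7]
opening: 0.232
```

```bash
python3 -c "
from h import *
tang()"
```

```text
t 14.8 pos [0.05951 0.02288 0.15123] r 0.0638 ang 21.03 Ftan(ccw+) 1.68 Frad 1.25 Fz 3.71 op 0.232
```

{"name": "apply_moves", "arguments": {"moves": [[[-0.03, 0.02, 0, 0, 0, 0, 0.15], [-0.06, 0.03, 0, 0, 0, 0, 0.15], [-0.09, 0.04, 0, 0, 0, 0, 0.15], [-0.09, 0.04, 0, 0, 0, 0, 0.15]]]}}

```text
time_s: 15.2
eef_pos: [0.5885, 0.0971, 0.1512]
eef_rot: [0.0, 0.602, 0.799, 0.0]
wrist_force: [0.3, 3.6, 4.6]
opening: 0.236
```

```bash
python3 -c "
from h import *
tang()"
```

```text
t 15.2 pos [0.05988 0.02191 0.15124] r 0.0638 ang 20.1 Ftan(ccw+) 2.72 Frad 2.36 Fz 4.58 op 0.236
```

{"name": "apply_moves", "arguments": {"moves": [[[-0.03, 0.02, 0, 0, 0, 0, 0.15], [-0.06, 0.03, 0, 0, 0, 0, 0.15], [-0.09, 0.04, 0, 0, 0, 0, 0.15], [-0.09, 0.04, 0, 0, 0, 0, 0.15]]]}}

```text
time_s: 15.6
eef_pos: [0.5889, 0.0966, 0.1512]
eef_rot: [0.0, 0.602, 0.799, 0.0]
wrist_force: [-1.9, 4.9, 6.2]
opening: 0.24
```

```bash
python3 -c "
from h import *
tang()"
```

```text
t 15.6 pos [0.06012 0.02132 0.15122] r 0.0638 ang 19.52 Ftan(ccw+) 5.11 Frad 1.3 Fz 6.22 op 0.24
```

{"name": "apply_moves", "arguments": {"moves": [[[-0.03, 0.01, 0, 0, 0, 0, 0.15], [-0.03, 0.01, 0, 0, 0, 0, 0.15], [-0.03, 0.01, 0, 0, 0, 0, 0.15]]]}}

```text
time_s: 15.9
eef_pos: [0.589, 0.0965, 0.1512]
eef_rot: [-0.0, 0.602, 0.799, 0.0]
wrist_force: [-1.3, 5.7, 7.1]
opening: 0.237
```

```bash
python3 -c "
from h import *
tang()"
```

```text
t 15.9 pos [0.06015 0.02122 0.15122] r 0.0638 ang 19.43 Ftan(ccw+) 5.39 Frad 2.25 Fz 7.1 op 0.237
```

{"name": "apply_moves", "arguments": {"moves": [[[-0.03, 0.01, 0, 0, 0, 0, 0.15], [-0.03, 0.01, 0, 0, 0, 0, 0.15], [-0.03, 0.01, 0, 0, 0, 0, 0.15]]]}}

```text
time_s: 16.2
eef_pos: [0.5891, 0.0964, 0.1512]
eef_rot: [-0.0, 0.602, 0.799, 0.001]
wrist_force: [-2.1, 5.8, 6.0]
opening: 0.237
```

```bash
python3 -c "
from h import *
tang()"
```

```text
t 16.2 pos [0.06021 0.02112 0.15124] r 0.0638 ang 19.33 Ftan(ccw+) 5.98 Frad 1.61 Fz 5.99 op 0.237
```

{"name": "apply_moves", "arguments": {"moves": [[[-0.03, 0.01, 0, 0, 0, 0, 0.15], [-0.05, 0.02, 0, 0, 0, 0, 0.15], [-0.05, 0.02, 0, 0, 0, 0, 0.15], [-0.05, 0.02, 0, 0, 0, 0, 0.15]]]}}

```text
time_s: 16.6
eef_pos: [0.5891, 0.0963, 0.1512]
eef_rot: [-0.001, 0.602, 0.799, 0.001]
wrist_force: [-2.9, 6.7, 7.6]
opening: 0.236
```

```bash
python3 -c "
from h import *
tang()"
```

```text
t 16.6 pos [0.06024 0.02105 0.15121] r 0.0638 ang 19.26 Ftan(ccw+) 7.08 Frad 1.52 Fz 7.58 op 0.236
```

{"name": "apply_moves", "arguments": {"moves": [[[-0.05, 0.02, 0, 0, 0, 0, 0.15], [-0.1, 0.03, 0, 0, 0, 0, 0.15], [-0.1, 0.03, 0, 0, 0, 0, 0.15], [-0.1, 0.03, 0, 0, 0, 0, 0.15]]]}}

```text
time_s: 17.0
eef_pos: [0.5892, 0.0961, 0.1512]
eef_rot: [-0.001, 0.602, 0.799, 0.001]
wrist_force: [-3.1, 9.8, 8.8]
opening: 0.24
```

```bash
python3 -c "
from h import *
tang()"
```

```text
t 17.0 pos [0.06031 0.02082 0.15118] r 0.0638 ang 19.05 Ftan(ccw+) 9.77 Frad 3.13 Fz 8.83 op 0.24
```

{"name": "apply_moves", "arguments": {"moves": [[[0, 0, -0.05, 0, 0, 0, 0.15], [-0.05, 0.01, -0.05, 0, 0, 0, 0.15], [-0.09, 0.02, -0.05, 0, 0, 0, 0.15], [-0.09, 0.02, -0.05, 0, 0, 0, 0.15], [-0.09, 0.02, -0.05, 0, 0, 0, 0.15]]]}}

```text
time_s: 17.5
eef_pos: [0.5893, 0.096, 0.1512]
eef_rot: [-0.002, 0.602, 0.799, 0.001]
wrist_force: [-4.2, 12.6, 7.5]
opening: 0.238
```

```bash
python3 -c "
from h import *
tang()"
```

```text
t 17.5 pos [0.06033 0.02067 0.15123] r 0.0638 ang 18.91 Ftan(ccw+) 12.76 Frad 3.81 Fz 7.49 op 0.238
```

Solid at about 12.8 N with no further motion. I ease off part way, open, and lift clear.

{"name": "apply_moves", "arguments": {"moves": [[[0, 0, 0, 0, 0, 0, 0.15], [0.1, -0.03, 0, 0, 0, 0, 0.15], [0.18, -0.05, 0, 0, 0, 0, 0.15], [0.18, -0.05, 0, 0, 0, 0, 0.15], [0.18, -0.05, 0, 0, 0, 0, 0.15]]]}}

```text
time_s: 18.0
eef_pos: [0.5891, 0.0963, 0.1512]
eef_rot: [-0.001, 0.602, 0.799, 0.001]
wrist_force: [-1.0, 7.2, 3.8]
opening: 0.238
```

```bash
python3 -c "
from h import *
tang()"
```

```text
t 18.0 pos [0.06018 0.02099 0.15122] r 0.0637 ang 19.22 Ftan(ccw+) 6.45 Frad 3.32 Fz 3.84 op 0.238
```

{"name": "apply_moves", "arguments": {"moves": [[[0, 0, 0, 0, 0, 0, 1], [0, 0, 0, 0, 0, 0, 1], [0, 0, 0, 0, 0, 0, 1], [0, 0, -1, 0, 0, 0, 1], [0, 0, -5, 0, 0, 0, 1], [0, 0, -9, 0, 0, 0, 1], [-4, -1, -12, 0, 0, 0, 1], [-9, -2, -12, 0, 0, 0, 0]]]}}

```text
time_s: 18.8
eef_pos: [0.5973, 0.0052, 0.2783]
eef_rot: [0.005, 0.6, 0.8, 0.002]
wrist_force: [1.5, -0.7, 0.0]
opening: 0.857
```

```bash
python3 - <<'E'
from h import *
rep();print(totool([*(A+ex*.010+ey*(-.175)),.266]).round(2))
E
```

```text
t 18.8 world [0.5973 0.0052 0.2783] stand 0.043 -0.0689 z 0.2783 yaw 106.22 F stand 1.24 -1.08 0.05 op 0.857
[-10.6   -3.35   1.25]
```

{"name": "apply_moves", "arguments": {"moves": [[[-4, -1.5, 0, 0, 0, 0, 0], [-8, -3, 0, 0, 0, 0, 0], [-10.6, -3.4, 0.5, 0, 0, 0, 0], [-10.6, -3.4, 0.5, 0, 0, 0, 0], [-10.6, -3.4, 0.5, 0, 0, 0, 0]]]}}

```text
time_s: 19.3
eef_pos: [0.5912, -0.1069, 0.2668]
eef_rot: [-0.0, 0.603, 0.798, 0.0]
wrist_force: [-0.8, -0.1, -0.1]
opening: 0.01
```

```bash
python3 - <<'E'
from h import *
rep()
c,im=grab("wrist","pics/w7.png",(190,40,330,190),4)
E
```

```text
t 19.3 world [ 0.5912 -0.1069  0.2668] stand 0.0062 -0.1749 z 0.2668 yaw 105.89 F stand -0.78 0.16 -0.07 op 0.01
```

View pics/w7.png

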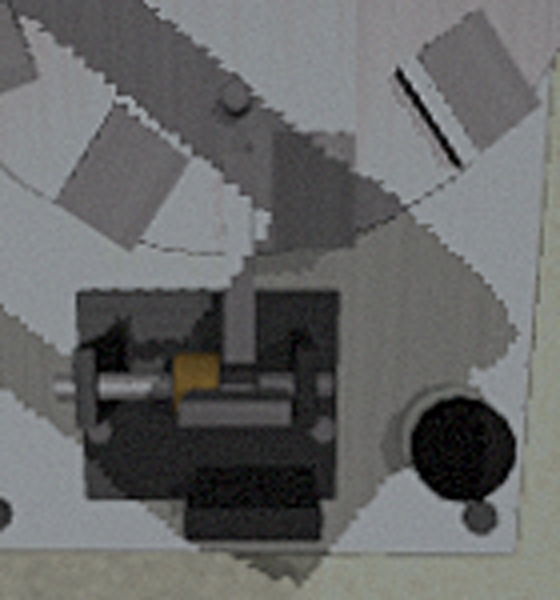

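The pawl is fully down with its bar hard up beside the collar (collar edge 218, bar edge 224). The tooth face at x≈272 lies against its flank, with the stud in front of the nose at (235,95). Nothing else has moved. I hand in.

```bash
python3 -c "
from h import *
rep(); print(hand_in())"
```

```text
t 19.35 world [ 0.5913 -0.1061  0.2668] stand 0.0065 -0.1741 z 0.2668 yaw 105.97 F stand 0.17 -0.17 0.07 op 0.002
the job is handed in; nothing more can be done
None
```

The bobbin is back at its start notch with the pawl down in it, and I handed the job in at about 19 s of the 70 s allowed.

- **Steps done:** I laid the pawl back on its rest and wound the bobbin back about 97° by the crank. I then tipped the pawl into the start notch and eased the crank on until it came up solid.
- **Force:** The crank pull was about 12.8 N tangentially when the motion stopped. At that point there was also a side load of about 4 N and a vertical load of about 7.5 N on the gripper. I backed off to about 6 N before opening the fingers.
- **Last picture:** The pawl is down and has slid along its pin against the collar, with the tooth face on its flank and the stud in front of its nose. In that view the oil jar and plate are undisturbed. The wrist force is near zero and the arm is clear of everything.
- **Less certain:** The force readings are noisy by about 1 N. Contact between tooth and pawl after release was judged from the picture only. The gripper angle moved about 0.3° as I eased off, which I took to be elastic give.

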